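Press the back panel into a display frame and turn its button over it

TASK

The small wooden display frame lies face down: put in the back panel that fits its opening, bar side up, and press it down past the frame's two sprung steel rods until it sits fully home and level on the bottom of the recess. Then swing the brass turn button round until it points square across the panel, so the panel is locked in. Leave the longer, narrower panel and the other things on the table where they are.

Things in the scene. Friction and masses are not known exactly. Their poses are not given: they have to be found in the camera images.
- frame: deep wooden display frame lying face down, fixed to the table, 156 (x) x 132 (y) x 27 mm; origin at the centre of its underside, z up. Open recess 100 (x) x 75 (y) mm in its middle, floor 8 mm above the table, rim 27 mm, inner top edges bevelled 4 mm
- rod_l (a point): middle of the sprung steel rod in the recess's long wall at y = +37.5 mm: horizontal, 15 mm thick, 51 mm long along x, axis 19 mm above the table, standing 3.3 mm into the recess. A panel laid in rests on the two rods (underside 24 mm above the table) until pressed over its middle with about 10 to 15 N; they then snap out above its flange
- rod_r (a point): middle of the like rod in the long wall at y = -37.5 mm
- frame_seat (a point): centre of the recess floor, 8 mm above the table, where the origin of the seated panel belongs; axes as the frame's
- panel: wooden back panel that fits the recess: flange 96 (x) x 72 (y) x 6 mm, on it a raised field 82 x 58 mm up to 16 mm, and across its middle a grip bar 12 (x) x 36 (y) mm from 16 up to 36 mm height; loose, 0.12 kg; origin at the centre of its underside, z up. Either way round fits
- long_panel: a panel for another frame, longer and narrower (126 x 52 mm), otherwise the same build; does not fit here and is to be left alone; origin at the centre of its underside
- turn_button (a joint): angle of the brass turn button on the frame's short rail at -x (nearer the robot): 0 = lying along the rail, pointing to the frame's +y; grows clockwise seen from above; 1.57 = pointing to the frame's +x, square across the panel; range -0.3 to 1.7. Stays where left. Its 5 mm arm, underside 28 mm above the table, clears the panel only when that is seated
- button_pivot (a point): axis of the turn button on the top of the rail, 27 mm above the table, at x = -64 mm, y = 0 of the frame
- button_peg (a point): the round upright brass peg at the button's end, 9 mm thick, 30 mm from the pivot, to pinch or push it by; this point is at 42 mm above the table; the peg stands from 33 to 50 mm
- wax_cake: round yellow wax cake, 38 mm across, 13 mm high; bystander; origin at the centre of its underside
- thimble: steel thimble, 20 mm across, 22 mm high; bystander; origin at the centre of its underside
- spool: white thread spool standing on end, 35 mm across, 58 mm high; bystander; origin at the centre of its underside

How it is judged:
By the outcome, as a careful person would: the job done as asked, in the order asked, and still so for the second after the job is handed in, with the robot touching nothing.
It also fails if it takes over 58 s, if anything falls off the work surface, if the arm or the gripper's body presses on something with over 40 N, if the wrist force passes 120 N, or if a joint passes its speed limit or range.

ROBOT

A 6-joint arm with a two-finger parallel gripper is mounted at the origin on the work surface; the furniture and walls round the work are solid. World frame = base frame: x ahead of the robot, y to its left, z up, the work surface at z = 0. Lengths are in mm, angles in rad, forces in N, time in s.
With the tool pointing down it reaches from about 325 to 750 mm from the base axis. Payload 7.6 kg.
Tool frame: the origin (TCP) lies on the centre line of the jaws, within the pads' length; the fingertips stand 25 mm ahead of it and the grasp point (between the pads) lies 6 mm ahead of it; z points along the fingers, y is the line along which they close (so a half turn about z gives the same grasp; the last joint's range is limited). The gripper opens to 85 mm and grips with 20 to 120 N. Pads are 22 mm wide; open, the fingers measure 114 mm over their backs; the gripper's body (76 mm by 85 mm) begins 54 mm behind the grasp point. The pads swing forward as they close: fully open they stand 13 mm farther back than shut.
Start: joints at [-1.195, 0.052, 1.401, -0, 1.689, -0.07], TCP at [226.396, -473.7, 221.023] pointing down, gripper open.
Joint ranges: [-2.9, 2.9], [-0.91, 2.17], [0.12, 2.37], [-1.06, 4.2], [0.26, 2.73], [-2.93, 2.93]. Speed limits (rad/s): [2.57, 2.57, 3.01, 3.14, 3.14, 3.14].

INTERFACE

Orientations are given as a 3x3 rotation matrix whose columns are the frame's x, y, z axes.
In Python, from station import * gives the robot as it stands.
- The arm moves only by the tool step_arm, never from a script. Its argument "targets" is one flat list of numbers, 7 for each row, row after row: the shift along the tool's x, y, z in mm, then the turn, a rotation vector about the tool's x, y, z in rad, then the finger opening in mm, from 0 to 85.4. In form: [tx, ty, tz, wx, wy, wz, fingers, tx, ty, tz, wx, wy, wz, fingers, ...]. A call has exactly 5 rows; each row shifts and turns the commanded pose from where the row before left it, along the tool's axes as they then stand; what a row does not reach is not made up. A row lasts 1/10 s, in which the tool goes at most 50 mm and 8.59 degrees, less where a joint would pass 70% of its speed; a pose out of reach is approached as far as the arm can. A call with a gripper value outside its range is refused whole. The fingers move at their own pace and stop on an object; the grip force is fixed at half the most. Time passes only in rows, so rows that do not move let the fingers close, or fill a call up. It gives the time, the measured TCP pose, the force, the opening and the grip force at its end, in the units of the state.
- read_state(): the state, without advancing time (a new reading comes with each control period).
- grab_frame(name): name is "side" or "top"; returns a dict with "image" (400x640x3 uint8, red, green, blue), "range_z" (400x640 float32, mm along the optical axis (not along the pixel's ray), 0 where there is no reading), "camera_matrix" (3x3 intrinsics, pixels), "rvec" (rotation vector, rad) and "tvec" (3), from world to camera coordinates, as OpenCV has them. Camera axes: x right, y down, z forward; pixel columns grow to the right and rows downward; lengths in mm; the calibration is good to about 2 mm. A picture is of the moment at which its call begins.
- sign_off(): hands the job in; it is judged then, once.
The state is a dict: "clock": time; "joint_pos": joint angles; "joint_vel": joint speeds; "joint_torque": joint torques, N m; "position": TCP position; "orientation": TCP orientation; "contact_force": force on the tool from outside, world axes, zero at the start; "torque": the same for the moment, N m; "finger_gap": finger opening in mm; "gripper_force": force on a finger pad.
Only numpy, scipy, OpenCV 4.12 (cv2) and the standard library are available. Lean on these libraries where they do the work, as an engineer would, in place of code of your own. Each camera call takes 0.05 s, during which the arm holds its last target. There are 200 camera calls.

## Working session

There is one attempt and no reset: what is moved stays moved. The work goes in short steps, Python scripts to look and compute and a tool call to move; the robot and the scene stay as the last step left them, time stands still between calls to the robot, and variables do not carry over. Pictures are saved under pics/ and viewed, at most 10 in all, crops included, and the job is handed in when it is done.

Besides the shell and the picture viewer there is one more tool, called after ">>>" in YAML: its name, and indented under it one key for each argument. step_arm: Moves the arm, as the interface text tells. Its arguments: {"type":"object","properties":{"targets":{"type":"array"}},"required":["targets"]}

```bash
ls; mkdir -p pics; python3 - <<'E'
from station import *
import cv2,numpy as np,pickle
s=read_state();print(s['clock'],s['position'],s['orientation'],s['finger_gap'])
d={}
for n in("top","side"):
    f=grab_frame(n);d[n]=f;cv2.imwrite(f"pics/{n}0.png",f["image"][:,:,::-1])
    R=cv2.Rodrigues(np.array(f["rvec"]))[0];print(n,(-R.T@np.array(f["tvec"]).ravel()).round(),R.round(2).tolist(),np.array(f["camera_matrix"])[0,0])
pickle.dump(d,open("f0.pkl","wb"))
E
```

```text
pics
0.0 [ 226.27270237 -473.37867597  220.16563902] [[ 9.02268829e-01  4.31173557e-01 -5.68951777e-04]
 [ 4.31173916e-01 -9.02267647e-01  1.46565496e-03]
 [ 1.18604881e-04 -1.56773195e-03 -9.99998764e-01]] 85.34107002622649
top [464. -37. 908.] [[-0.02, -1.0, 0.01], [-0.99, 0.02, -0.15], [0.15, -0.01, -0.99]] 382.0394350704752
side [348. 989. 758.] [[-0.98, -0.2, -0.0], [-0.11, 0.53, -0.84], [0.17, -0.82, -0.54]] 469.45847065568023
```

View pics/top0.png

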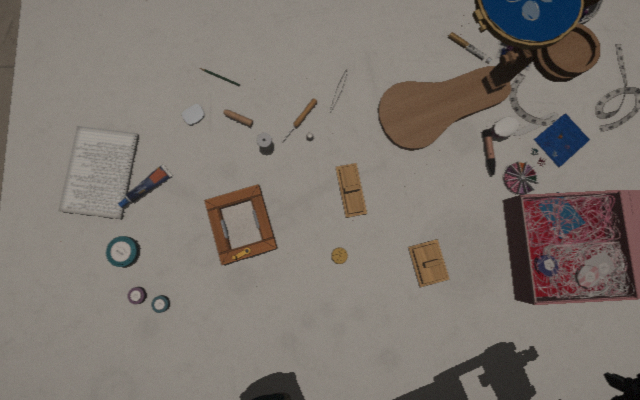

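View pics/side0.png

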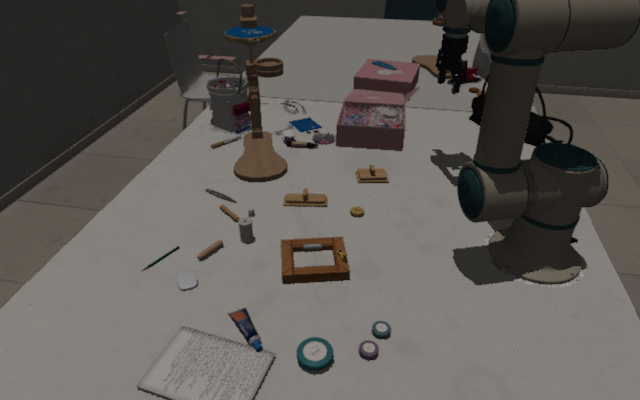

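The top view shows the frame at about (241,225) with the button at (241,254), the fitting panel at (428,263), the long panel at (352,190) and the wax cake at (339,256). Next I measure these from the depth and colour images.

```bash
cat > h.py <<'E'
import cv2,numpy as np,pickle
def cam(f):
    R=cv2.Rodrigues(np.array(f["rvec"],float))[0];return R,np.array(f["tvec"],float).ravel(),np.array(f["camera_matrix"],float)
def cloud(f):
    R,t,K=cam(f);v,u=np.mgrid[0:400,0:640];z=f["range_z"].astype(float)
    P=np.stack([(u-K[0,2])*z/K[0,0],(v-K[1,2])*z/K[1,1],z],-1);return (P-t)@R
def plane(f,uv,h):
    R,t,K=cam(f);uv=np.atleast_2d(uv).astype(float);d=np.c_[(uv-K[:2,2])/[K[0,0],K[1,1]],np.ones(len(uv))]@R;c=-R.T@t
    return c+d*((h-c[2])/d[:,2])[:,None]
def rect(P):
    (c,s,a)=cv2.minAreaRect(np.float32(P[:,:2]));b=cv2.boxPoints((c,s,a));e=b[1]-b[0];g=b[2]-b[1]
    l=e if np.hypot(*e)>np.hypot(*g) else g
    return np.round(c,1),np.round(s,1),round(np.degrees(np.arctan2(l[1],l[0]))%180,1)
E
python3 - <<'E'
from h import *
d=pickle.load(open("f0.pkl","rb"));f=d["top"];W=cloud(f);hsv=cv2.cvtColor(f["image"],cv2.COLOR_RGB2HSV)
def roi(x0,x1,y0,y1):
    m=np.zeros((400,640),bool);m[y0:y1,x0:x1]=1;return m
for n,r in dict(frame=(195,285,175,275),panel=(400,458,228,298),long=(328,375,155,225)).items():
    m=roi(*r);sat=(hsv[...,1]>90)&m
    for nm in("sat",):
        c=max(cv2.findContours(sat.astype(np.uint8),0,1)[0],key=cv2.contourArea).reshape(-1,2)
        for h in((27,) if n=="frame" else (6,)): print(n,nm,h,rect(plane(f,c,h)),len(c))
    print(" table z",np.median(W[m&(hsv[...,1]<50)][:,2]).round(1),"z hist",np.histogram(W[...,2][m],bins=range(-4,60,4))[0])
# panel bar
m=roi(400,458,228,298)&(W[...,2]>27)&(W[...,2]<50);print("bar",rect(W[m]),m.sum(),np.median(W[m],0))
m=roi(400,458,228,298)&(W[...,2]>9)&(W[...,2]<50);print("field",rect(W[m]),m.sum())
m=roi(195,285,175,275)&(W[...,2]>20)&(W[...,2]<32);print("frame rim",rect(W[m]),m.sum(),np.median(W[m],0))
m=roi(220,262,240,265)&(W[...,2]>36);print("peg",W[m].round(1).tolist())
m=roi(205,280,185,265)
y=m&(hsv[...,0]>20)&(hsv[...,0]<32)&(hsv[...,1]>120)&(hsv[...,2]>120);print("yellow",np.argwhere(y)[:,::-1].tolist())
o=[cv2.resize(f["image"][a:b,c:e][:,:,::-1],None,fx=5,fy=5,interpolation=2) for a,b,c,e in((180,270,200,280),(220,310,400,480))]
cv2.imwrite("pics/crop0.png",np.hstack(o))
E
```

```text
frame sat 27 (array([527.8, 135.6]), array([156.4, 130.8]), np.float32(16.0)) 233
 table z -0.3 z hist [3406 1555  766  547   33   47  349 1806  291   39    2    2    5    9
    0]
panel sat 6 (array([ 431.8, -299.3]), array([94.7, 71.1]), np.float32(13.7)) 133
 table z -0.4 z hist [1642 1126  297   45  506  286   10    3    4   63   25    0    0    0
    0]
long sat 6 (array([ 606.8, -123.3]), array([124.1,  50.4]), np.float32(10.2)) 138
 table z -0.6 z hist [1338  837  287   41  420  229    3    4    7   56   21    1    0    0
    0]
bar (array([ 432. , -298.9]), array([11.9, 36. ]), np.float32(103.6)) 93 [ 431.84756546 -297.72337097   35.01803634]
field (array([ 432.6, -296.6]), array([86.1, 68.1]), np.float32(14.3)) 926
frame rim (array([528.4, 137.7]), array([156.1, 131.6]), np.float32(15.9)) 2446 [528.60988051 138.89996405  25.99450917]
peg [[463.7, -37.4, 908.2], [470.0, 117.3, 37.2], [463.7, -37.4, 908.2], [463.7, -37.4, 908.2], [455.1, 148.6, 47.2], [455.1, 146.2, 47.9], [455.1, 143.4, 50.7], [455.0, 142.7, 43.7], [453.0, 150.7, 47.5], [452.9, 148.2, 49.1], [452.9, 145.9, 49.5], [452.9, 143.9, 48.3], [452.8, 141.5, 49.0], [452.6, 141.6, 37.8], [463.7, -37.4, 908.2], [463.7, -37.4, 908.2], [450.8, 148.0, 49.5], [450.7, 146.0, 48.5], [450.7, 143.8, 48.6], [450.5, 142.7, 43.3], [448.6, 148.3, 48.2], [448.5, 146.1, 48.0], [448.5, 144.1, 47.2]]
yellow [[244, 252], [245, 252]]
```

View pics/crop0.png

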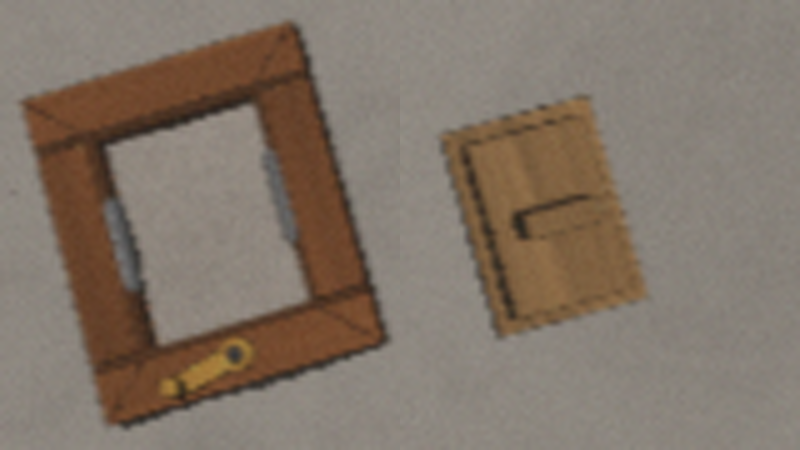

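The crop confirms the layout. The button's pivot is at px (247,250) and its peg at (235,256), so the button currently sits slightly below zero. The rods are on the frame's ±y walls. I'll refine the positions with the second view.

```bash
python3 - <<'E'
from h import *
d=pickle.load(open("f0.pkl","rb"))
for n in d:
    f=d[n];W=cloud(f);z=W[...,2]
    def near(c,r,a,b): return (np.hypot(W[...,0]-c[0],W[...,1]-c[1])<r)&(z>a)&(z<b)
    hsv=cv2.cvtColor(f["image"],cv2.COLOR_RGB2HSV)
    m=near((432,-299),40,32,45);print(n,"bar top",rect(W[m]),m.sum(),np.median(W[m],0).round(1))
    m=near((432,-299),70,12.5,21);print(n,"field",rect(W[m]),m.sum())
    m=near((528,137),105,23.5,30);print(n,"rim",rect(W[m]),m.sum())
    s=((hsv[...,1]>90)&(np.hypot(W[...,0]-528,W[...,1]-137)<125)&(z>-10)).astype(np.uint8)
    cs=cv2.findContours(s,cv2.RETR_CCOMP,1)
    for i,c in enumerate(cs[0]):
        if cv2.contourArea(c)>150: print("  contour",cv2.contourArea(c),"hole" if cs[1][0][i][3]>=0 else "outer",rect(plane(f,c.reshape(-1,2),27)),"floor8",rect(plane(f,c.reshape(-1,2),8)))
    s=((hsv[...,1]>90)&(np.hypot(W[...,0]-432,W[...,1]+299)<75)&(z>-10)).astype(np.uint8)
    c=max(cv2.findContours(s,0,1)[0],key=cv2.contourArea).reshape(-1,2);print("  panel outline@3",rect(plane(f,c,3)))
    m=near((452,146),15,40,55);print("  peg",np.median(W[m],0).round(1),m.sum())
    for nm,c in dict(wax=(465,-100),spool=(720,80)).items(): pass
E
```

```text
top bar top (array([ 431.9, -298.9]), array([11.7, 36. ]), np.float32(103.6)) 88 [ 431.8 -298.    35.1]
top field (array([ 431.6, -298.7]), array([82. , 58.6]), np.float32(13.9)) 790
top rim (array([528.4, 137.7]), array([156.2, 131.4]), np.float32(16.2)) 2175
  contour 3726.5 outer (array([527.8, 135.6]), array([156.4, 130.8]), np.float32(16.0)) floor8 (array([529.2, 139.3]), array([159.7, 133.6]), np.float32(16.0))
  contour 1536.0 hole (array([527.3, 136.4]), array([103.9,  88. ]), np.float32(15.8)) floor8 (array([528.7, 140.1]), array([106.1,  89.9]), np.float32(15.8))
  panel outline@3 (array([ 431.7, -300.2]), array([95. , 71.4]), np.float32(13.7))
  peg [452.8 146.   48.2] 16
side bar top (array([ 428. , -297.9]), array([11.7, 43.8]), np.float32(103.6)) 24 [ 427.9 -298.3   35.3]
side field (array([ 428.2, -297.5]), array([82.5, 63.7]), np.float32(12.7)) 224
side rim (array([525. , 138.7]), array([155.8, 134.9]), np.float32(16.1)) 1371
  contour 2689.0 outer (array([521.2, 153.6]), array([154.8, 155.7]), np.float32(106.3)) floor8 (array([525.7, 131.9]), array([158.8, 159.7]), np.float32(106.3))
  contour 722.5 hole (array([522.8, 152.9]), array([102.9,  65.6]), np.float32(15.0)) floor8 (array([527.4, 131.2]), array([105.6,  67.3]), np.float32(15.0))
  panel outline@3 (array([ 433.4, -312.3]), array([ 93. , 108.7]), np.float32(103.9))
  peg [448.9 148.7  47.2] 15
```

```bash
cat > plan.py <<'E'
import sys,numpy as np
from station import *
from scipy.spatial.transform import Rotation as Ro
def plan(pos,yaw,n,p0=None,R0=None):
    s=read_state();p=np.array(s['position'] if p0 is None else p0);R=np.array(s['orientation'] if R0 is None else R0)
    Rt=Ro.from_euler('z',yaw,degrees=True).as_matrix()@np.diag([1,-1,-1.])
    for i in range(n):
        d=R.T@(np.array(pos)-p)/(n-i);w=Ro.from_matrix(R.T@Rt).as_rotvec()/(n-i)
        d=d.round(1);w=w.round(3);print(d.tolist(),w.tolist())
        p=p+R@d;R=R@Ro.from_rotvec(w).as_matrix()
    return p,R
def st():
    s=read_state();R=np.array(s['orientation']);print('t',round(s['clock'],2),'p',np.round(s['position'],1),'yaw',np.degrees(np.arctan2(R[1,0],R[0,0])).round(2),'tilt',R[2,:2].round(4),'F',np.round(s['contact_force'],1),'gap',round(s['finger_gap'],1),'j',np.round(s['joint_pos'],2))
E
python3 - <<'E'
from plan import *
st();plan([430,-298.5,140],103.9,10)
E
```

```text
t 0.1 p [ 226.3 -473.4  220.3] yaw 25.54 tilt [ 0.0001 -0.0013] F [-0.3  0.4  0.6] gap 85.2 j [-1.2   0.05  1.4   0.    1.69 -0.07]
[25.9, -7.0, 8.0] [-0.0, -0.0, -0.137]
[26.6, -3.4, 8.0] [-0.0, -0.0, -0.137]
[26.9, 0.3, 8.1] [-0.0, -0.0, -0.137]
[26.6, 4.0, 8.0] [-0.0, -0.0, -0.137]
[25.8, 7.5, 8.1] [-0.0, -0.0, -0.137]
[24.5, 11.0, 8.0] [-0.0, -0.0, -0.137]
[22.7, 14.2, 8.1] [-0.0, -0.0, -0.136]
[20.6, 17.2, 8.0] [-0.0, -0.0, -0.137]
[18.1, 19.8, 8.1] [-0.0, -0.001, -0.136]
[15.2, 22.1, 8.0] [-0.0, -0.0, -0.137]
```

>>> step_arm:
  targets: [25.9,-7,8,0,0,-0.137,45,26.6,-3.4,8,0,0,-0.137,45,26.9,0.3,8,0,0,-0.137,45,26.6,4,8,0,0,-0.137,45,25.8,7.5,8,0,0,-0.137,45]

```text
clock: 0.6
position: [328.9, -385.2, 180.3]
orientation: [[0.421, 0.907, -0.0], [0.907, -0.421, 0.001], [0.0, -0.001, -1.0]]
contact_force: [0.1, 0.1, 0.6]
finger_gap: 44.9
gripper_force: 0.0
```

>>> step_arm:
  targets: [24.5,11,8,0,0,-0.137,45,22.7,14.2,8,0,0,-0.137,45,20.6,17.2,8,0,0,-0.137,45,18.1,19.8,8,0,0,-0.137,45,15.2,22.1,8,0,0,-0.137,45]

```text
clock: 1.1
position: [430.6, -297.8, 140.3]
orientation: [[-0.248, 0.969, -0.001], [0.969, 0.248, 0.0], [0.001, -0.0, -1.0]]
contact_force: [0.1, -0.2, -0.3]
finger_gap: 45.1
gripper_force: 0.0
```

>>> step_arm:
  targets: [0,0,0,0,0,0,45,0,0,0,0,0,0,45,0,0,0,0,0,0,45,0,0,0,0,0,0,45,0,0,0,0,0,0,45]

```text
clock: 1.6
position: [429.7, -299.4, 141.3]
orientation: [[-0.241, 0.971, 0.0], [0.971, 0.241, -0.0], [-0.001, 0.0, -1.0]]
contact_force: [-0.1, -0.6, 0.8]
finger_gap: 44.9
gripper_force: 0.0
```

```bash
python3 - <<'E'
from plan import *
st();plan([430,-298.5,43],103.9,5)
E
```

```text
t 1.6 p [ 429.7 -299.4  141.3] yaw 103.94 tilt [-0.0005  0.0002] F [-0.1 -0.6  0.8] gap 44.9 j [-0.68  0.09  1.52 -0.    1.53 -0.92]
[0.2, 0.1, 19.7] [0.0, 0.0, 0.0]
[0.2, 0.1, 19.7] [0.0, 0.0, 0.0]
[0.2, 0.1, 19.6] [0.0, 0.0, 0.0]
[0.1, 0.1, 19.7] [0.0, 0.0, 0.0]
[0.2, 0.1, 19.6] [0.0, 0.001, 0.001]
```

>>> step_arm:
  targets: [0,0,20,0,0,0,45,0,0,20,0,0,0,45,0,0,20,0,0,0,45,0,0,20,0,0,0,45,0,0,16,0,0,0,45]

```text
clock: 2.1
position: [429.5, -299.0, 44.0]
orientation: [[-0.241, 0.97, -0.001], [0.97, 0.241, 0.0], [0.0, -0.0, -1.0]]
contact_force: [0.7, -0.4, -0.5]
finger_gap: 44.8
gripper_force: 0.0
```

>>> step_arm:
  targets: [0,0,0,0,0,0,25,0,0,0,0,0,0,25,0,0,0,0,0,0,20,0,0,0,0,0,0,20,0,0,0,0,0,0,20]

```text
clock: 2.6
position: [430.4, -299.1, 45.8]
orientation: [[-0.243, 0.97, 0.001], [0.97, 0.243, -0.001], [-0.001, 0.001, -1.0]]
contact_force: [0.0, 0.2, -0.3]
finger_gap: 19.8
gripper_force: 0.0
```

>>> step_arm:
  targets: [0,0,0,0,0,0,8,0,0,0,0,0,0,8,0,0,0,0,0,0,8,0,0,0,0,0,0,8,0,0,0,0,0,0,8]

```text
clock: 3.1
position: [430.1, -298.8, 45.0]
orientation: [[-0.243, 0.97, -0.0], [0.97, 0.243, -0.0], [-0.0, -0.0, -1.0]]
contact_force: [0.5, -0.1, 0.1]
finger_gap: 7.9
gripper_force: 0.0
```

```bash
python3 - <<'E'
from plan import *; from h import *
st();o=[]
for n,(a,b,c,e) in dict(side=(130,210,320,420),top=(215,305,380,480)).items():
    f=grab_frame(n);o.append(cv2.resize(f["image"][a:b,c:e][:,:,::-1],(400,int(400*(b-a)/(e-c))),interpolation=2))
cv2.imwrite("pics/g1.png",np.vstack(o)[:600])
E
```

```text
t 3.1 p [ 430.1 -298.8   45. ] yaw 104.04 tilt [-0.0001 -0.    ] F [ 0.5 -0.1  0.1] gap 7.9 j [-0.68  0.18  1.62 -0.    1.34 -0.92]
```

View pics/g1.png

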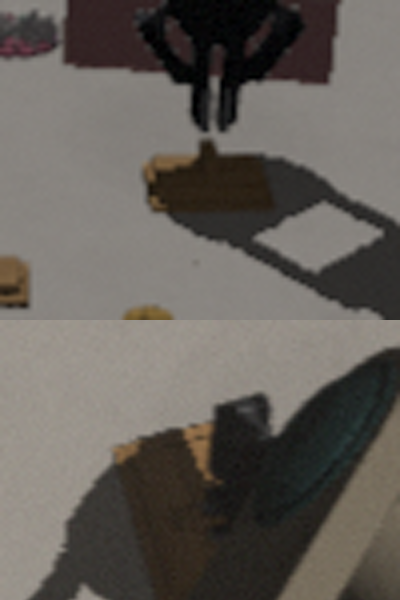

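The side crop shows the shut fingertips at about px (372,161), just above or behind the bar top at (371,165), so the grasp missed. I'll check the tips' true position in the depth data.

```bash
python3 - <<'E'
from plan import *; from h import *
for n in("side","top"):
    f=grab_frame(n);W=cloud(f);dark=f["image"].max(2)<45
    m=dark&(np.hypot(W[...,0]-430,W[...,1]+298)<60)&(W[...,2]>12)&(W[...,2]<140);P=W[m]
    for a in range(12,100,8):
        q=P[(P[:,2]>=a)&(P[:,2]<a+8)]
        if len(q):print(n,a,len(q),q.min(0).round(),q.max(0).round(),np.median(q,0).round())
    m=(~dark)&(np.hypot(W[...,0]-430,W[...,1]+298)<40)&(W[...,2]>31)&(W[...,2]<40);print("bar",rect(W[m]),m.sum())
E
```

```text
side 12 167 [ 383. -325.   12.] [ 465. -260.   20.] [ 417. -286.   15.]
side 20 14 [ 420. -311.   20.] [ 436. -278.   27.] [ 428. -284.   23.]
side 28 17 [ 418. -307.   29.] [ 433. -278.   36.] [ 427. -286.   33.]
side 36 3 [ 425. -289.   36.] [ 428. -276.   37.] [ 427. -288.   37.]
side 52 3 [ 421. -295.   57.] [ 437. -288.   58.] [ 433. -289.   58.]
side 60 18 [ 413. -299.   62.] [ 443. -287.   68.] [ 427. -290.   66.]
side 68 15 [ 413. -296.   69.] [ 443. -287.   76.] [ 422. -290.   73.]
side 76 19 [ 413. -307.   76.] [ 445. -281.   83.] [ 434. -290.   80.]
side 84 23 [ 411. -313.   84.] [ 444. -283.   91.] [ 424. -293.   88.]
side 92 19 [ 403. -300.   93.] [ 453. -281.   99.] [ 421. -289.   97.]
bar (array([ 427.1, -305.9]), array([ 9.2, 22.4]), np.float32(131.7)) 12
top 12 30 [ 386. -315.   12.] [ 470. -264.   19.] [ 421. -280.   15.]
top 20 4 [ 425. -292.   23.] [ 436. -282.   28.] [ 431. -283.   25.]
top 28 16 [ 425. -302.   29.] [ 436. -280.   36.] [ 430. -287.   33.]
top 36 5 [ 423. -308.   36.] [ 430. -282.   39.] [ 429. -303.   37.]
top 52 3 [ 424. -296.   58.] [ 433. -288.   60.] [ 426. -290.   59.]
top 60 13 [ 418. -298.   61.] [ 448. -286.   67.] [ 433. -289.   66.]
top 68 12 [ 418. -291.   69.] [ 446. -287.   76.] [ 436. -289.   70.]
top 76 7 [ 421. -291.   76.] [ 438. -286.   84.] [ 433. -287.   80.]
top 84 8 [ 421. -292.   84.] [ 446. -286.   91.] [ 434. -288.   86.]
top 92 5 [ 436. -287.   93.] [ 448. -283.   99.] [ 444. -286.   98.]
bar (array([ 429.7, -292.9]), array([10.8, 20. ]), np.float32(101.8)) 27
```

```bash
python3 - <<'E'
from plan import *; from h import *
for n in("side","top"):
    f=grab_frame(n);R,t,K=cam(f);W=cloud(f)
    P=np.array([[430,-298.5+a,z] for a in (0,11) for z in (20,36,58)])
    print(n,cv2.projectPoints(P,np.array(f["rvec"],float),t,K,None)[0].reshape(-1,2).round(1).tolist())
    if n=="side":
        for r in range(140,172,2): print(r,[(int(f["image"][r,c].max()),int(W[r,c,2]),int(W[r,c,1])) for c in range(364,382,3)])
E
```

```text
side [[371.5, 171.0], [371.8, 166.6], [372.2, 160.4], [371.1, 172.7], [371.4, 168.3], [371.9, 162.1]]
140 [(52, 30, -491), (39, 32, -489), (8, 138, -274), (7, 134, -284), (7, 130, -293), (12, 135, -286)]
142 [(56, 116, -302), (44, 22, -494), (6, 132, -272), (44, 129, -281), (21, 117, -307), (10, 128, -286)]
144 [(23, 120, -280), (43, 16, -490), (8, 122, -280), (43, 122, -282), (14, 110, -308), (9, 121, -288)]
146 [(8, 113, -281), (10, 106, -297), (1, 113, -284), (48, 10, -490), (10, 102, -310), (10, 112, -291)]
148 [(9, 108, -278), (8, 104, -287), (2, 107, -284), (64, 3, -489), (11, 99, -301), (11, 105, -291)]
150 [(19, 101, -278), (10, 100, -282), (12, 100, -283), (117, 0, -480), (8, 95, -296), (7, 100, -289)]
152 [(132, -1, -462), (98, 1, -458), (10, 93, -285), (108, 90, -292), (23, 93, -287), (42, 91, -293)]
154 [(131, -2, -449), (96, 0, -447), (25, 83, -290), (84, -1, -454), (26, 84, -292), (70, 83, -295)]
156 [(131, 2, -426), (96, 0, -433), (25, 75, -292), (98, 0, -437), (33, 79, -289), (86, 72, -303)]
158 [(131, 0, -416), (88, 0, -419), (30, 71, -287), (86, -1, -425), (35, 72, -289), (91, 68, -299)]
160 [(131, -1, -405), (113, 0, -404), (28, 64, -287), (99, 3, -402), (32, 64, -291), (111, 1, -409)]
162 [(130, -1, -391), (132, -1, -392), (56, 54, -292), (127, 0, -395), (65, 56, -293), (130, 0, -398)]
164 [(130, -3, -381), (131, -1, -379), (110, 0, -377), (117, 34, -319), (131, -1, -385), (131, 3, -378)]
166 [(129, 0, -360), (130, -2, -367), (49, 31, -308), (69, 32, -308), (132, 0, -369), (131, 0, -372)]
168 [(126, 16, -319), (125, 13, -325), (38, 26, -305), (40, 33, -295), (91, 14, -330), (87, 14, -332)]
170 [(118, 18, -302), (100, 18, -304), (30, 21, -302), (43, 34, -281), (36, 19, -308), (42, 16, -315)]
top [[429.7, 263.6], [431.8, 263.8], [434.8, 264.2], [424.9, 263.7], [426.9, 263.9], [429.8, 264.2]]
```

Depth and projection agree that the tips are at z≈55 while the reported TCP z is 45. They should be at 20, so the reported tool length or height is about 36 mm off. I'll work from the observed tips: open, go down partway, and look again.

>>> step_arm:
  targets: [0,0,0,0,0,0,30,0,0,0,0,0,0,30,0,0,8,0,0,0,30,0,0,8,0,0,0,30,0,0,6,0,0,0,30]

```text
clock: 3.9
position: [429.6, -298.5, 21.7]
orientation: [[-0.243, 0.97, -0.001], [0.97, 0.243, 0.001], [0.001, -0.001, -1.0]]
contact_force: [-0.2, 0.8, -0.5]
finger_gap: 30.0
gripper_force: 0.0
```

```bash
cat > tips.py <<'E'
from plan import *; from h import *
def tips(c,r=30,lo=10):
    for n in("side","top"):
        f=grab_frame(n);W=cloud(f);dark=f["image"].max(2)<60
        m=dark&(np.hypot(W[...,0]-c[0],W[...,1]-c[1])<r)&(W[...,2]>lo)&(W[...,2]<110);P=W[m]
        for a in range(lo,80,5):
            q=P[(P[:,2]>=a)&(P[:,2]<a+5)]
            if len(q):print(n,a,len(q),q.min(0).round().tolist(),q.max(0).round().tolist())
E
python3 - <<'E'
from tips import *
st();tips((430,-298))
E
```

```text
t 3.9 p [ 429.6 -298.5   21.7] yaw 104.03 tilt [ 0.0011 -0.0009] F [-0.2  0.8 -0.5] gap 30.0 j [-0.68  0.21  1.64 -0.    1.29 -0.92]
side 10 36 [404.0, -319.0, 10.0] [459.0, -269.0, 15.0]
side 15 63 [403.0, -321.0, 15.0] [452.0, -268.0, 19.0]
side 20 9 [421.0, -308.0, 20.0] [441.0, -278.0, 25.0]
side 25 10 [418.0, -307.0, 25.0] [436.0, -279.0, 30.0]
side 30 14 [419.0, -310.0, 32.0] [447.0, -277.0, 35.0]
side 35 17 [402.0, -309.0, 35.0] [450.0, -279.0, 39.0]
side 40 9 [405.0, -298.0, 40.0] [455.0, -283.0, 45.0]
side 45 13 [402.0, -300.0, 45.0] [454.0, -283.0, 50.0]
side 50 12 [402.0, -301.0, 50.0] [455.0, -285.0, 54.0]
side 55 10 [403.0, -307.0, 56.0] [455.0, -281.0, 59.0]
side 60 20 [400.0, -310.0, 60.0] [456.0, -280.0, 65.0]
side 65 10 [403.0, -310.0, 65.0] [451.0, -282.0, 70.0]
side 70 10 [403.0, -305.0, 71.0] [455.0, -279.0, 75.0]
side 75 14 [401.0, -312.0, 75.0] [455.0, -283.0, 80.0]
top 10 79 [404.0, -305.0, 10.0] [459.0, -269.0, 15.0]
top 15 126 [402.0, -301.0, 15.0] [459.0, -270.0, 20.0]
top 20 6 [423.0, -300.0, 20.0] [438.0, -281.0, 25.0]
top 25 5 [425.0, -292.0, 25.0] [450.0, -282.0, 30.0]
top 30 27 [423.0, -300.0, 32.0] [436.0, -282.0, 35.0]
top 35 24 [425.0, -299.0, 35.0] [452.0, -283.0, 40.0]
top 40 3 [443.0, -285.0, 41.0] [454.0, -282.0, 44.0]
top 45 5 [446.0, -286.0, 45.0] [457.0, -283.0, 49.0]
top 50 2 [443.0, -284.0, 51.0] [448.0, -282.0, 52.0]
top 55 3 [446.0, -286.0, 56.0] [457.0, -282.0, 60.0]
top 60 2 [446.0, -286.0, 63.0] [457.0, -283.0, 63.0]
top 65 2 [444.0, -284.0, 67.0] [446.0, -283.0, 70.0]
top 70 3 [448.0, -285.0, 73.0] [457.0, -280.0, 74.0]
top 75 5 [444.0, -283.0, 76.0] [453.0, -279.0, 79.0]
```

>>> step_arm:
  targets: [0,0,7,0,0,0,30,0,0,7,0,0,0,30,0,0,0,0,0,0,10,0,0,0,0,0,0,8,0,0,0,0,0,0,8]

```text
clock: 4.5
position: [430.1, -298.9, 9.1]
orientation: [[-0.243, 0.97, 0.0], [0.97, 0.243, -0.0], [-0.0, 0.0, -1.0]]
contact_force: [-0.9, -0.1, -1.2]
finger_gap: 10.6
gripper_force: 61.5
```

>>> step_arm:
  targets: [0,0,0,0,0,0,8,0,0,0,0,0,0,8,0,0,0,0,0,0,8,0,0,0,0,0,0,8,0,0,0,0,0,0,8]

```text
clock: 5.0
position: [430.1, -298.8, 9.0]
orientation: [[-0.243, 0.97, 0.0], [0.97, 0.243, -0.0], [-0.0, 0.0, -1.0]]
contact_force: [-0.6, 0.1, -0.2]
finger_gap: 10.3
gripper_force: 61.5
```

Gripped (61 N). Now lift and carry.

>>> step_arm:
  targets: [0,0,-10,0,0,0,8,0,0,-25,0,0,0,8,0,0,-25,0,0,0,8,0,0,-25,0,0,0,8,0,0,-15,0,0,0,8]

```text
clock: 5.5
position: [430.8, -299.4, 112.2]
orientation: [[-0.243, 0.97, 0.003], [0.97, 0.243, -0.002], [-0.003, 0.002, -1.0]]
contact_force: [-0.5, -0.6, -1.0]
finger_gap: 10.8
gripper_force: 61.6
```

```bash
python3 - <<'E'
from tips import *
st();plan([526.9,137.7,108],106.1,15)
for n in("side","top"):
    f=grab_frame(n);W=cloud(f);m=(W[...,2]<20)&(W[...,2]>5)&(np.hypot(W[...,0]-430,W[...,1]+299)<60);print(n,m.sum())
E
```

```text
t 5.5 p [ 430.8 -299.4  112.2] yaw 104.04 tilt [-0.0031  0.0023] F [-0.5 -0.6 -1. ] gap 10.8 j [-0.68  0.11  1.56 -0.    1.47 -0.92]
[26.7, 13.3, 0.2] [0.0, 0.0, -0.002]
[26.7, 13.3, 0.2] [0.0, 0.0, -0.002]
[26.7, 13.4, 0.2] [0.0, 0.0, -0.002]
[26.6, 13.4, 0.2] [0.0, 0.0, -0.002]
[26.6, 13.5, 0.2] [0.0, 0.0, -0.003]
[26.6, 13.6, 0.2] [0.0, 0.0, -0.002]
[26.5, 13.6, 0.3] [0.0, 0.0, -0.003]
[26.5, 13.7, 0.2] [0.0, 0.0, -0.002]
[26.5, 13.8, 0.3] [0.0, 0.0, -0.003]
[26.4, 13.9, 0.2] [0.0, 0.001, -0.002]
[26.4, 13.9, 0.3] [0.0, 0.0, -0.003]
[26.4, 14.0, 0.3] [0.001, 0.001, -0.002]
[26.3, 14.0, 0.3] [0.0, 0.0, -0.003]
[26.3, 14.1, 0.3] [0.001, 0.001, -0.002]
[26.3, 14.2, 0.3] [0.0, 0.0, -0.003]
side 0
top 0
```

>>> step_arm:
  targets: [26.7,13.3,0,0,0,-0.002,8,26.7,13.3,0,0,0,-0.002,8,26.7,13.4,0,0,0,-0.003,8,26.6,13.4,0,0,0,-0.002,8,26.6,13.5,0,0,0,-0.003,8]

```text
clock: 6.1
position: [461.6, -151.8, 108.1]
orientation: [[-0.254, 0.967, -0.001], [0.967, 0.254, 0.0], [0.001, -0.001, -1.0]]
contact_force: [0.2, 0.0, -1.5]
finger_gap: 10.4
gripper_force: 61.6
```

>>> step_arm:
  targets: [26.6,13.6,0,0,0,-0.002,8,26.5,13.6,0,0,0,-0.003,8,26.5,13.7,0,0,0,-0.002,8,26.5,13.8,0,0,0,-0.003,8,26.4,13.9,0,0,0,-0.002,8]

```text
clock: 6.6
position: [493.6, -6.1, 108.1]
orientation: [[-0.266, 0.964, -0.001], [0.964, 0.266, 0.0], [0.0, -0.001, -1.0]]
contact_force: [0.5, 0.2, -0.7]
finger_gap: 10.5
gripper_force: 61.6
```

>>> step_arm:
  targets: [26.4,13.9,0,0,0,-0.003,8,26.4,14,0,0,0,-0.002,8,26.3,14,0,0,0,-0.003,8,26.3,14.1,0,0,0,-0.002,8,26.3,14.2,0,0,0,-0.003,8]

```text
clock: 7.1
position: [525.5, 139.5, 108.0]
orientation: [[-0.278, 0.96, -0.001], [0.96, 0.278, -0.0], [-0.0, -0.001, -1.0]]
contact_force: [0.1, -0.6, -1.5]
finger_gap: 10.7
gripper_force: 61.6
```

>>> step_arm:
  targets: [0,0,20,0,0,0,8,0,0,20,0,0,0,8,0,0,0,0,0,0,8,0,0,0,0,0,0,8,0,0,0,0,0,0,8]

```text
clock: 7.6
position: [526.4, 138.3, 70.1]
orientation: [[-0.278, 0.961, 0.002], [0.961, 0.278, 0.0], [-0.0, 0.002, -1.0]]
contact_force: [0.5, -0.2, -0.5]
finger_gap: 10.8
gripper_force: 61.6
```

```bash
python3 - <<'E'
from tips import *
st();o=[]
for n,(a,b,c,e) in dict(side=(200,290,265,385),top=(170,280,190,310)).items():
    f=grab_frame(n);pickle.dump(f,open(n+"1.pkl","wb"));o.append(cv2.resize(f["image"][a:b,c:e][:,:,::-1],(360,int(360*(b-a)/(e-c))),interpolation=2))
    W=cloud(f);hsv=cv2.cvtColor(f["image"],cv2.COLOR_RGB2HSV);z=W[...,2]
    m=(np.hypot(W[...,0]-527,W[...,1]-138)<80);print(n,np.histogram(z[m],bins=range(0,112,4))[0].tolist())
    print([int(np.median(hsv[...,k][m&(z>60)&(z<80)&(hsv[...,2]>60)])) for k in range(3)])
o=[np.pad(x,((0,330-len(x)),(0,0),(0,0))) for x in o];cv2.imwrite("pics/h1.png",np.hstack(o))
E
```

```text
t 7.6 p [526.4 138.3  70.1] yaw 106.14 tilt [-0.0002  0.0016] F [ 0.5 -0.2 -0.5] gap 10.8 j [ 0.19  0.21  1.54 -0.    1.39 -0.09]
side [101, 284, 352, 62, 59, 111, 696, 100, 28, 4, 3, 4, 4, 0, 0, 32, 178, 101, 105, 334, 18, 21, 21, 21, 57, 17, 16]
[16, 119, 109]
top [65, 67, 61, 7, 14, 122, 737, 101, 6, 1, 0, 0, 0, 0, 0, 10, 120, 66, 58, 114, 3, 0, 0, 0, 0, 0, 0]
[15, 124, 121]
```

View pics/h1.png

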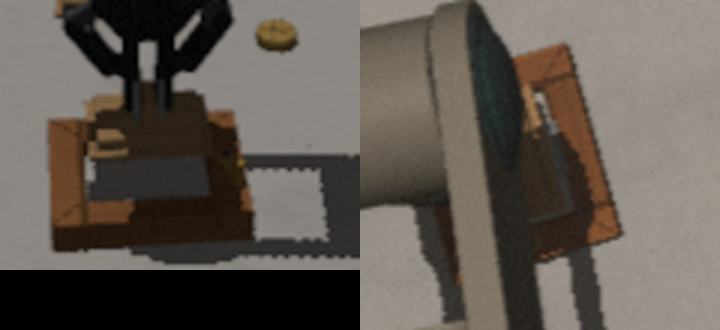

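The side crop shows the panel held level over the frame, bar up, with its underside at about 62 mm. I'll check its offset from the frame within each view.

```bash
python3 - <<'E'
from h import *
a=np.radians(16.1);E=np.array([[np.cos(a),np.sin(a)],[-np.sin(a),np.cos(a)]])
for n,c0 in(("side",(525,138.7)),("top",(528.4,137.7))):
    f=pickle.load(open(n+"1.pkl","rb"));W=cloud(f);z=W[...,2];im=f["image"].max(2);sat=cv2.cvtColor(f["image"],cv2.COLOR_RGB2HSV)[...,1]>70
    for nm,lo,hi in(("flange",60,70),("field",73,82),("bar",90,100),("rim",23.5,30)):
        m=(np.hypot(W[...,0]-527,W[...,1]-138)<105)&(z>lo)&(z<hi)&sat
        if m.sum()<5: print(n,nm,m.sum());continue
        q=(W[m][:,:2]-c0)@E.T;print(n,nm,m.sum(),"u",np.percentile(q[:,0],[0,1,99,100]).round(1),"v",np.percentile(q[:,1],[0,1,99,100]).round(1),"rect",rect(W[m]),"zmed",np.median(z[m]).round(1))
E
```

```text
side flange 269 u [-49.2 -48.6  46.3  46.8] v [-37.7 -33.1  37.3  38.3] rect (array([523.7, 138.8]), array([95.9, 75.9]), np.float32(15.8)) zmed 66.8
side field 421 u [-41.9 -40.8  38.8  39.6] v [-29.2 -24.6  29.8  30.7] rect (array([523.7, 139.1]), array([81.4, 59.8]), np.float32(16.0)) zmed 77.2
side bar 53 u [-18.6 -18.6  15.   16.2] v [-11.2 -10.9  19.4  19.7] rect (array([521.2, 143.7]), array([27.8, 27.8]), np.float32(153.3)) zmed 96.9
side rim 1002 u [-76.  -74.5  77.   77.8] v [-65.3 -62.1  66.4  67.8] rect (array([525.6, 140.4]), array([153.7, 133. ]), np.float32(15.9)) zmed 26.3
top flange 178 u [-48.8 -48.7  45.2  46.9] v [-36.6 -36.6 -11.5 -10.2] rect (array([534.4, 105.9]), array([97.6, 24.8]), np.float32(4.4)) zmed 67.2
top field 170 u [-41.9 -41.5  26.2  29.7] v [-29.5 -29.4 -13.2 -12.3] rect (array([529.3, 112. ]), array([72.5, 16. ]), np.float32(8.5)) zmed 76.8
top bar 0
top rim 1049 u [-78.1 -77.1  76.   77.8] v [-65.8 -65.4  63.2  64.7] rect (array([528.5, 137.2]), array([155.8, 130.3]), np.float32(15.9)) zmed 26.2
```

>>> step_arm:
  targets: [0,1.2,8,0,0,0,8,0,0,9,0,0,0,8,0,0,9,0,0,0,8,0,0,7,0,0,0,8,0,0,2,0,0,0,8]

```text
clock: 8.2
position: [526.2, 138.6, 32.4]
orientation: [[-0.278, 0.96, -0.002], [0.96, 0.278, -0.001], [0.0, -0.002, -1.0]]
contact_force: [-0.4, -0.1, -0.9]
finger_gap: 10.5
gripper_force: 61.6
```

>>> step_arm:
  targets: [0,0,1,0,0,0,8,0,0,1,0,0,0,8,0,0,1,0,0,0,8,0,0,1,0,0,0,8,0,0,0,0,0,0,8]

```text
clock: 8.7
position: [527.8, 138.9, 31.4]
orientation: [[-0.278, 0.96, 0.002], [0.96, 0.278, 0.0], [-0.0, 0.002, -1.0]]
contact_force: [-1.3, 0.3, 4.8]
finger_gap: 10.6
gripper_force: 62.6
```

It is resting on the rods with little side force, so I press on.

>>> step_arm:
  targets: [0,0,1,0,0,0,8,0,0,1,0,0,0,8,0,0,1,0,0,0,8,0,0,1,0,0,0,8,0,0,1,0,0,0,8]

```text
clock: 9.2
position: [527.6, 138.9, 25.5]
orientation: [[-0.278, 0.96, 0.002], [0.96, 0.278, 0.0], [-0.0, 0.002, -1.0]]
contact_force: [1.5, 0.9, 0.1]
finger_gap: 10.1
gripper_force: 61.9
```

>>> step_arm:
  targets: [0,0,1.5,0,0,0,8,0,0,1.5,0,0,0,8,0,0,1.5,0,0,0,8,0,0,1.5,0,0,0,8,0,0,0,0,0,0,8]

```text
clock: 9.7
position: [526.1, 138.6, 17.5]
orientation: [[-0.278, 0.96, -0.002], [0.96, 0.278, -0.001], [0.0, -0.002, -1.0]]
contact_force: [1.7, 0.1, -7.1]
finger_gap: 10.3
gripper_force: 60.8
```

>>> step_arm:
  targets: [0,0,1,0,0,0,8,0,0,1,0,0,0,8,0,0,0.5,0,0,0,8,0,0,0,0,0,0,8,0,0,0,0,0,0,8]

```text
clock: 10.2
position: [527.2, 138.8, 16.7]
orientation: [[-0.278, 0.96, 0.0], [0.96, 0.278, 0.0], [-0.0, 0.0, -1.0]]
contact_force: [0.1, 0.9, -2.0]
finger_gap: 10.3
gripper_force: 61.4
```

>>> step_arm:
  targets: [0,0,0.5,0,0,0,8,0,0,0.5,0,0,0,8,0,0,0.5,0,0,0,8,0,0,0.5,0,0,0,8,0,0,0,0,0,0,8]

```text
clock: 10.7
position: [527.4, 138.8, 16.3]
orientation: [[-0.278, 0.96, 0.001], [0.96, 0.278, -0.0], [-0.0, 0.001, -1.0]]
contact_force: [-6.3, -0.5, 9.9]
finger_gap: 10.7
gripper_force: 63.2
```

The panel is on the floor (10 N). Release, lift and check.

>>> step_arm:
  targets: [0,0,-1.5,0,0,0,30,0,0,0,0,0,0,30,0,0,0,0,0,0,30,0,0,0,0,0,0,30,0,0,-10,0,0,0,30]

```text
clock: 11.2
position: [526.0, 138.5, 24.8]
orientation: [[-0.278, 0.96, -0.003], [0.96, 0.278, -0.001], [0.0, -0.003, -1.0]]
contact_force: [-0.7, -0.6, 0.2]
finger_gap: 30.1
gripper_force: 0.0
```

>>> step_arm:
  targets: [0,0,-25,0,0,0,30,0,0,-40,0,0,0,30,0,-30,-30,0,0,0,30,0,-40,-30,0,0,0,30,0,-40,0,0,0,0,30]

```text
clock: 11.7
position: [422.3, 108.2, 156.1]
orientation: [[-0.278, 0.96, 0.008], [0.96, 0.278, 0.001], [-0.001, 0.009, -1.0]]
contact_force: [0.6, -0.3, 0.7]
finger_gap: 29.9
gripper_force: 0.0
```

```bash
cat > chk.py <<'E'
from tips import *
def chk(name):
    st();o=[]
    a=np.radians(16.1);E=np.array([[np.cos(a),np.sin(a)],[-np.sin(a),np.cos(a)]])
    for n,(r,b,c,e),c0 in(("side",(200,290,265,385),(525,138.7)),("top",(170,280,190,310),(528.4,137.7))):
        f=grab_frame(n);o.append(cv2.resize(f["image"][r:b,c:e][:,:,::-1],(390,int(390*(b-r)/(e-c))),interpolation=2))
        W=cloud(f);q=(W[...,:2]-c0)@E.T;z=W[...,2]
        m=(abs(q[...,0])<38)&(abs(q[...,1])<26)&(abs(q[...,0])>12)&(z>5)&(z<40)
        A=np.c_[q[m],np.ones(m.sum())];k=np.linalg.lstsq(A,z[m],rcond=None)[0]
        print(n,"field n",m.sum(),"med z",np.median(z[m]).round(1),"tilt mm per 40/30:",(k[:2]*[40,30]).round(2))
        m=(abs(q[...,0])<85)&(abs(q[...,1])<70)&(((abs(q[...,0])>56)|(abs(q[...,1])>48)))&(z>20)&(z<30);print("  rim med",np.median(z[m]).round(1))
        m=(abs(q[...,0])<12)&(abs(q[...,1])<22)&(z>38)&(z<50);print("  bar",rect(np.c_[q[m]]) if m.sum()>4 else 0,np.median(z[m]).round(1))
        m=(np.hypot(q[...,0]+64,q[...,1])<40)&(q[...,0]<-15)&(z>44)&(z<54)&(f["image"].max(2)>60);p=np.median(q[m],0);print("  peg frame",p.round(1),m.sum(),"angle",np.arctan2(p[0]+64,p[1]).round(3))
    o=[np.pad(x,((0,360-len(x)),(0,0),(0,0))) for x in o];cv2.imwrite(f"pics/{name}.png",np.hstack(o))
E
python3 -c "
from chk import *
chk('s1')"
```

```text
t 11.7 p [422.3 108.2 156.1] yaw 106.16 tilt [-0.0011  0.0085] F [ 0.6 -0.3  0.7] gap 29.9 j [ 0.17 -0.18  1.75 -0.    1.56 -0.12]
side field n 319 med z 23.5 tilt mm per 40/30: [-0.2  -0.61]
  rim med 26.2
  bar (array([-0.3, -1.1]), array([12. , 37.9]), np.float32(90.2)) 42.6
  peg frame [-70.3  30.1] 10 angle -0.207
top field n 506 med z 23.2 tilt mm per 40/30: [0.04 0.02]
  rim med 26.1
  bar (array([-0.4, -0.2]), array([11.8, 35.9]), np.float32(90.0)) 42.8
  peg frame [nan nan] 0 angle nan
  return _methods._mean(a, axis=axis, dtype=dtype,
  ret = um.true_divide(
```

View pics/s1.png

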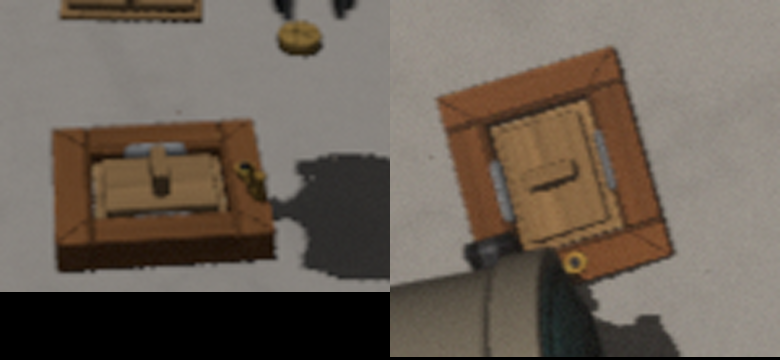

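The panel is seated. Its field is at 23.4 mm against a rim of 26.2 mm, level to under 1 mm, with both rods showing beyond its flange. Next is the button: its peg is at frame (-70.3, 29.3), which is an angle of about -0.21.

```bash
python3 - <<'E'
from plan import *
p,R=plan([452,147.6,100],118.1,4);print();plan([452,147.6,24],118.1,5,p,R)
E
```

```text
[7.3, 10.9, 13.0] [0.0, 0.0, -0.052]
[6.7, 11.2, 13.0] [0.0, 0.0, -0.052]
[6.2, 11.6, 13.0] [0.0, 0.0, -0.052]
[5.5, 11.8, 12.9] [0.001, 0.0, -0.052]

[0.0, 0.0, 15.2] [-0.0, 0.0, -0.0]
[0.0, 0.0, 15.2] [-0.0, 0.0, -0.0]
[0.0, 0.0, 15.2] [-0.0, 0.0, -0.0]
[0.0, 0.0, 15.2] [-0.0, 0.0, -0.0]
[0.0, 0.0, 15.2] [-0.0, 0.0, -0.0]
```

>>> step_arm:
  targets: [7.3,10.9,13,0,0,-0.052,26,6.7,11.2,13,0,0,-0.052,26,6.2,11.6,13,0,0,-0.052,26,5.5,11.8,13,0,0,-0.052,26,0,0,15,0,0,0,26]

```text
clock: 12.3
position: [456.3, 149.3, 84.1]
orientation: [[-0.473, 0.881, 0.001], [0.881, 0.473, 0.001], [-0.0, 0.001, -1.0]]
contact_force: [0.3, -0.5, -0.4]
finger_gap: 26.0
gripper_force: 0.0
```

>>> step_arm:
  targets: [0,0,15,0,0,0,26,0,0,15,0,0,0,26,0,0,0,0,0,0,26,0,0,0,0,0,0,26,0,0,0,0,0,0,26]

```text
clock: 12.8
position: [455.8, 148.4, 55.1]
orientation: [[-0.471, 0.882, 0.002], [0.882, 0.471, 0.0], [-0.001, 0.002, -1.0]]
contact_force: [0.4, -0.1, -0.4]
finger_gap: 26.1
gripper_force: 0.0
```

```bash
python3 - <<'E'
from plan import *
from h import *
st();plan([452,147.6,24],118.1,1)
a=np.radians(16.1);E=np.array([[np.cos(a),np.sin(a)],[-np.sin(a),np.cos(a)]])
f=grab_frame("side");W=cloud(f);q=(W[...,:2]-(525,138.7))@E.T;z=W[...,2];im=f["image"].astype(int)
m=(np.hypot(q[...,0]+70,q[...,1]-29)<40)&(z>45)&(z<110)
for lo in range(45,100,6):
    s=m&(z>=lo)&(z<lo+6)
    if s.sum():print(lo,s.sum(),q[s].min(0).round(),q[s].max(0).round())
cv2.imwrite("pics/p1.png",cv2.resize(f["image"][200:280,305:405][:,:,::-1],(600,480),interpolation=2))
E
```

```text
t 12.8 p [455.8 148.4  55.1] yaw 118.07 tilt [-0.0006  0.0017] F [ 0.4 -0.1 -0.4] gap 26.1 j [ 0.24  0.05  1.75 -0.    1.35 -0.25]
[1.1, -3.8, 31.1] [0.002, 0.001, -0.0]
45 9 [-73.  24.] [-68.  33.]
63 7 [-83.  22.] [-48.  42.]
69 16 [-88.  20.] [-48.  45.]
75 36 [-93.  19.] [-40.  47.]
81 32 [-92.  18.] [-40.  45.]
87 35 [-92.  16.] [-39.  46.]
93 41 [-92.  17.] [-39.  44.]
99 26 [-91.  17.] [-43.  45.]
```

View pics/p1.png

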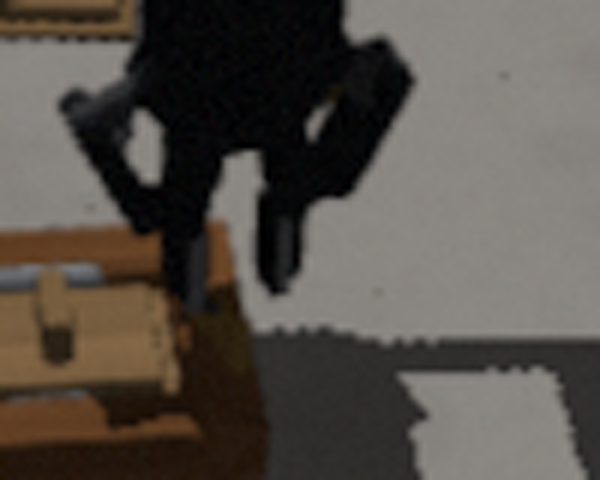

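The fingers straddle u≈-66, about 4 mm short of the peg at u≈-70, which agrees with the pose reading. I'll shift, lower around the peg and close loosely.

>>> step_arm:
  targets: [1,-4,0,0,0,0,26,0,0,8,0,0,0,26,0,0,8,0,0,0,26,0,0,8,0,0,0,26,0,0,6.5,0,0,0,26]

```text
clock: 13.35
position: [450.5, 147.2, 22.3]
orientation: [[-0.471, 0.882, -0.001], [0.882, 0.471, -0.0], [0.0, -0.001, -1.0]]
contact_force: [0.6, 0.4, -0.7]
finger_gap: 25.9
gripper_force: 0.0
```

>>> step_arm:
  targets: [0,0,0,0,0,0,4,0,0,0,0,0,0,4,0,0,0,0,0,0,4,0,0,0,0,0,0,4,0,0,0,0,0,0,4]

```text
clock: 13.85
position: [450.5, 147.1, 22.9]
orientation: [[-0.471, 0.882, -0.001], [0.882, 0.471, -0.0], [0.0, -0.001, -1.0]]
contact_force: [0.5, 0.8, -8.9]
finger_gap: 6.1
gripper_force: 61.4
```

Peg is between the pads. Loosen slightly and swing along the arc.

>>> step_arm:
  targets: [0,0,0,0,0,0,9,0,0,0,0,0,0,9,-0.2,3.5,0,0,0,0.119,9,-0.2,3.5,0,0,0,0.119,9,-0.2,3.5,0,0,0,0.119,9]

```text
clock: 14.35
position: [461.5, 150.8, 24.4]
orientation: [[-0.128, 0.992, 0.001], [0.992, 0.128, 0.0], [0.0, 0.001, -1.0]]
contact_force: [-1.3, 1.2, -0.7]
finger_gap: 9.0
gripper_force: 0.6
```

>>> step_arm:
  targets: [-0.2,3.6,0,0,0,0.119,9,-0.2,3.6,0,0,0,0.119,9,-0.2,3.5,0,0,0,0.119,9,-0.2,3.6,0,0,0,0.119,9,-0.2,3.5,0,0,0,0.119,9]

```text
clock: 14.85
position: [479.1, 148.2, 24.5]
orientation: [[0.45, 0.893, 0.002], [0.893, -0.45, 0.001], [0.002, 0.001, -1.0]]
contact_force: [-0.5, 1.8, -1.0]
finger_gap: 9.1
gripper_force: 0.6
```

```bash
python3 -c "
from plan import *
st()"
```

```text
t 14.85 p [479.1 148.2  24.5] yaw 63.26 tilt [0.0017 0.0012] F [-0.5  1.8 -1. ] gap 9.1 j [0.23 0.15 1.7  0.   1.29 0.69]
```

>>> step_arm:
  targets: [-0.2,3.5,0,0,0,0.118,9,-0.2,3.5,0,0,0,0.118,9,-0.2,3.5,0,0,0,0.118,9,-0.2,3.5,0,0,0,0.118,9,-0.2,3.5,0,0,0,0.118,9]

```text
clock: 15.35
position: [491.9, 136.3, 24.7]
orientation: [[0.871, 0.492, 0.003], [0.492, -0.871, 0.001], [0.003, 0.0, -1.0]]
contact_force: [0.2, 1.9, -1.4]
finger_gap: 9.4
gripper_force: 0.7
```

>>> step_arm:
  targets: [-0.2,3.5,0,0,0,0.118,9,-0.2,3.5,0,0,0,0.116,9,0,0,0,0,0,0,4,0,0,0,0,0,0,4,0,0,0,0,0,0,4]

```text
clock: 15.85
position: [494.8, 129.8, 24.8]
orientation: [[0.959, 0.283, 0.003], [0.283, -0.959, 0.001], [0.003, 0.0, -1.0]]
contact_force: [2.6, 0.9, 4.3]
finger_gap: 5.9
gripper_force: 58.9
```

```bash
python3 -c "
from plan import *
st();plan([494.8,129.6,24],16.1,1)"
```

```text
t 15.85 p [494.8 129.8  24.8] yaw 16.46 tilt [0.0035 0.0004] F [2.6 0.9 4.3] gap 5.9 j [ 0.18  0.17  1.67 -0.    1.29  1.47]
[-0.1, 0.2, 0.8] [0.0, -0.003, 0.006]
```

>>> step_arm:
  targets: [0,0,0,0,0,0,20,0,0,0,0,0,0,20,0,0,0,0,0,0,20,0,0,-15,0,0,0,20,0,0,-25,0,0,0,20]

```text
clock: 16.35
position: [491.8, 129.0, 61.7]
orientation: [[0.96, 0.281, -0.005], [0.281, -0.96, -0.001], [-0.005, -0.0, -1.0]]
contact_force: [-1.0, -0.3, 0.3]
finger_gap: 19.8
gripper_force: 0.0
```

>>> step_arm:
  targets: [0,0,-45,0,0,0,20,-20,0,-40,0,0,0,20,-25,35,-20,0,0,0,20,-25,40,0,0,0,0,20,-20,40,0,0,0,0,20]

```text
clock: 16.85
position: [438.7, -7.4, 169.1]
orientation: [[0.959, 0.283, 0.001], [0.283, -0.959, -0.0], [0.001, 0.001, -1.0]]
contact_force: [0.9, -0.6, -0.4]
finger_gap: 20.0
gripper_force: 0.0
```

>>> step_arm:
  targets: [0,45,0,0,0,0,20,0,45,0,0,0,0,20,0,45,0,0,0,0,20,0,0,0,0,0,0,20,0,0,0,0,0,0,20]

```text
clock: 17.35
position: [477.0, -136.4, 167.8]
orientation: [[0.96, 0.279, -0.002], [0.279, -0.96, 0.001], [-0.001, -0.001, -1.0]]
contact_force: [-0.9, 1.0, -0.5]
finger_gap: 19.8
gripper_force: 0.0
```

```bash
python3 -c "
from chk import *
chk('e1')"
```

```text
t 17.35 p [ 477.  -136.4  167.8] yaw 16.22 tilt [-0.0014 -0.0011] F [-0.9  1.  -0.5] gap 19.8 j [-0.35 -0.01  1.57  0.    1.58  0.93]
side field n 310 med z 23.4 tilt mm per 40/30: [-1.09 -0.53]
  rim med 26.1
  bar (array([-0.3,  0.2]), array([11.9, 40.3]), np.float32(90.3)) 43.1
  peg frame [-33.3   2.6] 8 angle 1.486
top field n 486 med z 23.1 tilt mm per 40/30: [-0.14 -0.1 ]
  rim med 26.0
  bar (array([-0.2, -0.3]), array([35.5, 12.1]), np.float32(89.3)) 42.8
  peg frame [-33.7   0.6] 13 angle 1.552
```

View pics/e1.png

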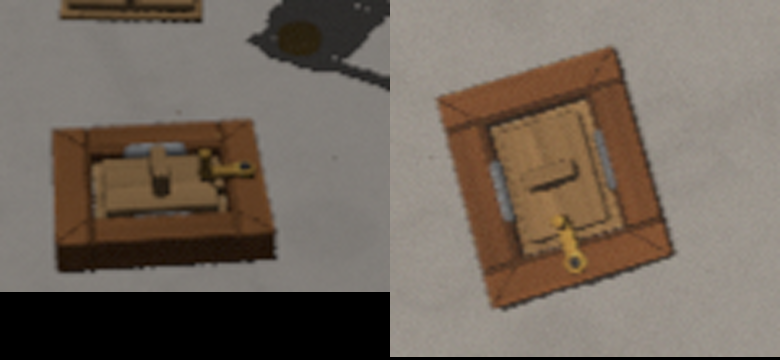

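The final views show the panel seated and level between the rods. The button points square across it at about 1.55 rad (top view: pivot at crop (574,262), peg at (560,220)). The arm is clear and the bystanders haven't moved.

```bash
python3 -c "
from station import *
print(sign_off())"
```

```text
the job is handed in; nothing more can be done
None
```

The panel is seated home and level under both rods, the turn button is square across it at about 1.55 rad, and the job was handed in at about 17.5 s of robot time.

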